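# Tip the fruit tray into its covered bin and ease it back

## Task

Two wooden play fruits lie in the spring-return tipping tray. Slide the bin cover behind the tray all the way along past the other cover so that the compartment behind the tray is open, then lift the tray by its bar until both fruits roll into that compartment. Do not let the tray snap back: ease it down slowly, over two seconds or more, until it is fully home, then let go, leaving the controller box and the baskets where they are.

Things in the scene. Friction and masses are not known exactly. Their poses are not given: they have to be found in the camera images.
- bin: Plywood bin fixed to the table, 120 x 320 mm, walls 6 mm; its near wall and end walls are 88 mm high and its far wall 145 mm. Origin: centre of its underside, on the table; x points from the tray's side to the far wall, y runs along its length, z up. A 5 mm partition at y = 0 makes a left (+y) and a right (-y) compartment, each closed from above by a flat sliding cover.
- cover_left (a joint): Slide of the left (+y) cover, the upper of the two: 0 closed, grows to 0.10 m (end stop) as it moves towards -y of the bin, over the other cover; starts 0 to 8 mm ajar. It stays where it is left (1.5 N friction). Cover 108 x 164 x 5 mm, top 102 mm above the table.
- cover_right (a joint): Slide of the right (-y) cover, the lower of the two: 0 closed, grows to 0.10 m (end stop) as it moves towards +y of the bin, under the other cover; starts 0 to 8 mm ajar. It stays where it is left (1.5 N friction). Top 95 mm above the table.
- cover_left_grip (a point): Centre of the upright black grip on the left cover, at its outer (+y) end: a block 12 mm thick along y, 32 mm long along x, 28 mm high standing on the cover; this point is 12 mm below its top, about 118 mm above the table. Axes as the bin's.
- cover_right_grip (a point): Centre of the upright black grip on the right cover, at its outer (-y) end: the same block; this point is about 111 mm above the table. Axes as the bin's.
- stand: Grey stand of the tipping tray, fixed to the table against the bin's near side, before either its left or its right compartment (its centre 95 mm to the +y or -y side of the bin's centre, same heading; 130 mm before the bin's centre). Origin: on the table under the middle of the tray; axes as the bin's.
- tray (a joint): Hinge of the tipping tray: 0 is home (pulled down on its stop, floor sloping 0.35 rad down towards the robot), grows to 0.75 rad (stop) as the robot's end is lifted; the floor is level at 0.35 and the fruits roll out past the hinge above that (0.65 is ample). A spring always pulls it home: about 6 N at the bar when home, about 10 N when raised, along the bar's arc; let go, it snaps down.
- tray_hinge (a point): Middle of the tray's hinge line, at the pouring lip, 125 mm above the table, overhanging the bin by 20 mm. y runs along the hinge; axes turn with the tray.
- tray_bar (a point): Centre of the tray's lifting bar, a round wooden bar 12 mm in diameter along y, 72 mm clear between its two uprights, over the robot's end of the tray, about 172 mm above the table at home and free all round, 54 mm above the tray's end wall. In the tray's axes it lies 110 mm before (-x) and 90 mm above (+z) the hinge: 142 mm from it. Tray 110 mm long, 52 mm wide inside, walls 30 mm high, open at the hinge end. y along the bar; axes turn with the tray.
- apple_center (a point): Centre of a round red wooden play apple, 44 mm in diameter, lying in the tray by its end wall. Its axes turn as it rolls.
- orange_center (a point): Centre of a round orange wooden play orange, 44 mm in diameter, lying in the tray next to the apple, nearer the hinge. Its axes turn as it rolls.
- controller: Grey controller box with a clear top, 100 x 85 x 44 mm, standing beside the tray's stand before the other compartment. Origin: centre of its underside. A bystander.
- basket_a: Woven basket, 120 mm across, 70 mm high, on the right of the table. Origin: centre of its underside. A bystander.
- basket_b: The same basket with a play lemon in it, on the right of the table. A bystander.
- basket_c: The same basket, on the left of the table. A bystander.
- apple: The same play fruit as point apple_center, named for its speed; its origin is its centre.
- orange: The same play fruit as point orange_center, named for its speed; its origin is its centre.

How it is judged (in metres and radians):
On the way, in this order (a step that is already met when the one before it is completed fails the run):
1. the cover of the compartment behind the tray is slid open (at least 85 of its 100 mm) (((y of stand in the frame of bin above 0 m and value of joint cover_left above 0.085 m) or (not (y of stand in the frame of bin above 0 m) and value of joint cover_right above 0.085 m))), for 0.2 s.
2. both fruits have rolled from the tipped tray into that compartment (x of apple_center in the frame of bin between -0.058 and 0.058 m and z of each of apple_center, orange_center in the frame of bin below 0.075 m and y of apple_center in the frame of stand between -0.095 and 0.095 m and x of orange_center in the frame of bin between -0.058 and 0.058 m and y of orange_center in the frame of stand between -0.095 and 0.095 m), for 0.2 s.
At the end, for the whole second after the job is handed in: both fruits lie, nearly at rest (under 0.1 m/s), in the bin compartment behind the tray, and the tray is home (within 0.04 rad) (all of step 2 and value of joint tray below 0.04 rad and linear speed of each of apple, orange below 0.1 m/s); the robot touches nothing.
It fails at once if the tray snaps back: it swings down faster than 1.5 rad/s (about 0.21 m/s at the bar) while still more than 0.1 rad (about 14 mm at the bar) above home (velocity of joint tray below -1.5 rad/s and value of joint tray above 0.1 rad).
It fails at once if the controller box or a basket is shifted by more than 30 mm (distance of any of controller, basket_a, basket_b, basket_c from where it was at the start of the episode above 0.03 m).
It also fails if it takes over 59 s, if anything falls off the work surface, if the arm or the gripper's body presses on something with over 40 N, if the wrist force passes 120 N, or if a joint passes its speed limit or range.

## Robot

A 6-joint arm with a two-finger parallel gripper is mounted at the origin on the work surface. World frame = base frame: x ahead of the robot, y to its left, z up, the work surface at z = 0. Lengths are in m, angles in degrees, forces in N, time in s.
With the tool pointing down it reaches from about 0.4 to 0.825 m from the base axis. Payload 7 kg.
Tool frame: the origin (TCP) lies on the centre line of the jaws, within the pads' length; the fingertips stand 11 mm ahead of it and the grasp point (between the pads) lies 8 mm behind it; z points along the fingers, y is the line along which they close (so a half turn about z gives the same grasp; the last joint's range is limited). The gripper opens to 88 mm and grips with 3 to 60 N. Pads are 19 mm wide; open, the fingers measure 130 mm over their backs; the gripper's body (78 mm by 193 mm) begins 47 mm behind the grasp point.
Start: joints at [-55.686, 20.546, 0.682, 0, -70.136, -16.507], TCP at [0.206, -0.643, 0.238] pointing down, gripper open.
Joint ranges: [-176.03, 176.03], [-82.01, 121.73], [-58.28, 71.71], [-173.87, 95.51], [-174.79, -0.11], [-173.66, 173.66]. Speed limits (degrees/s): [136.94, 136.94, 172.46, 180, 180, 180].

## Interface

Orientations are given as [roll, pitch, yaw] about the fixed x, y, z axes, in that order (R = Rz(yaw) Ry(pitch) Rx(roll)).
In Python, from plant import r, capture, camera_model, job gives the robot as it stands.
- The arm moves only by the tool drive_tool, never from a script. Its argument "increments" is a list that holds one entry, the list of rows, each a list of 5 numbers: the gripper's target within -1 to 1 (fully open at 1, half-way at 0, shut at -1), then the shift along the tool's x, y, z scaled (see below), then the turn about the tool's z scaled (see below). In form: [[[gripper, tx, ty, tz, roll], ...]]. A call has 1 to 5 rows; each row is the pose to reach, as a shift and turn from the pose commanded when the call began, along the tool's axes at that moment, turning the shorter way round; what a row does not reach only later rows make up. The controller multiplies each number of a shift by 120 mm and each number of a turn by 360 degrees. A row lasts 1/8 s, in which the tool goes at most 62.5 mm and 10.7 degrees, less where a joint would pass 70% of its speed; a pose out of reach is approached as far as the arm can. A call with a number of a shift or a turn outside -1 to 1 is refused whole. A call with a gripper value outside its range is refused whole. The fingers move at their own pace and stop on an object; "squeeze" is the grip in N (left out, the last holds). Time passes only in rows, so rows that repeat a pose let the fingers close. It gives the time, the measured TCP pose, the force, the opening and the grip force at its end, in the units of the state.
- r.get_state(): the state, without advancing time (a new reading comes with each control period).
- capture(name): name is "scene" or "top" or "wrist"; returns the picture (384x512x3 uint8, red, green, blue); there is no depth.
- camera_model(name): a dict with "camera_matrix" (3x3 intrinsics, pixels), "rvec" (rotation vector, rad) and "tvec" (3), from world to camera coordinates, as OpenCV has them. Camera axes: x right, y down, z forward; pixel columns grow to the right and rows downward; lengths in m; the calibration is good to about 2 mm. The wrist camera is an equidistant fisheye: a pixel r from the principal point sees the ray r / f radians off the axis. A picture is of the moment at which its call begins: read the wrist's pose just before it. camera_model takes no time and is no camera call; for the wrist camera it gives the pose at the moment of the call.
- job.close_job(): hands the job in; it is judged then, once.
The state is a dict: "time_s": time; "joints": joint angles; "qd": joint speeds; "joint_torque": joint torques, N m; "tcp_pos": TCP position; "eef_rot": TCP orientation; "contact_force": force on the tool from outside, world axes, zero at the start; "moment": the same for the moment, N m; "gripper_width": finger opening in m; "gripper_force": force on a finger pad.
Only numpy, scipy, OpenCV 4.12 (cv2) and the standard library are available. Lean on these libraries where they do the work, as an engineer would, in place of code of your own. Each camera call takes 0.05 s, during which the arm holds its last target. There are 200 camera calls.

## Working session

There is one attempt and no reset: what is moved stays moved. The work goes in short steps, Python scripts to look and compute and a tool call to move; the robot and the scene stay as the last step left them, time stands still between calls to the robot, and variables do not carry over. Pictures are saved under pics/ and viewed, at most 10 in all, crops included, and the job is handed in when it is done.

Besides the shell and the picture viewer there is one more tool, called after ">>>" as name([rows], argument=value, ...), one row to a line, values as JSON. drive_tool: Moves the arm, as the interface text tells. Its arguments: {"type":"object","properties":{"increments":{"type":"array"},"squeeze":{"type":"number"}},"required":["increments"]}

```bash
mkdir -p pics; python3 - <<'E'
from plant import r,capture,camera_model
import cv2,numpy as np
print(r.get_state())
for n in("scene","top"):
    im=capture(n);cv2.imwrite(f"pics/{n}0.png",cv2.resize(im[:,:,::-1],(800,600),interpolation=cv2.INTER_CUBIC))
    print(camera_model(n))
E
```

```text
{'time_s': 0.0, 'joints': array([-5.56847136e+01,  2.05919173e+01,  6.32910782e-01, -1.70630728e-02,
       -7.01356465e+01, -1.65085638e+01]), 'qd': array([ 0.02777009, -0.01605377, -0.02268084, -0.0393511 ,  0.01590074,
        0.11279224]), 'joint_torque': array([ 9.44304229e-04, -5.82711160e+01,  2.93062592e+01,  6.99709520e+00,
        6.88963104e-03, -1.85733165e-04]), 'tcp_pos': array([ 0.20625278, -0.64222356,  0.23662029]), 'eef_rot': array([ 1.79904691e+02, -1.15196189e-02, -1.62199079e+02]), 'contact_force': array([0.27521278, 1.71817567, 0.48097758]), 'moment': array([-0.06972964,  0.00108343, -0.00842468]), 'gripper_force': 0.0, 'gripper_width': 0.08781532878084589}
{'camera_matrix': array([[374.93725903,   0.        , 254.80851996],
       [  0.        , 374.93725903, 192.98611031],
       [  0.        ,   0.        ,   1.        ]]), 'rvec': array([ 1.68460671,  1.63434147, -0.82177944]), 'tvec': array([-0.00773918, -0.17872702,  1.76012051])}
{'camera_matrix': array([[443.41635845,   0.        , 257.07707996],
       [  0.        , 443.41635845, 186.76651508],
       [  0.        ,   0.        ,   1.        ]]), 'rvec': array([ 2.09040045, -2.12211685,  0.22736638]), 'tvec': array([0.01353765, 0.52138173, 1.32764053])}
```

View pics/top0.png

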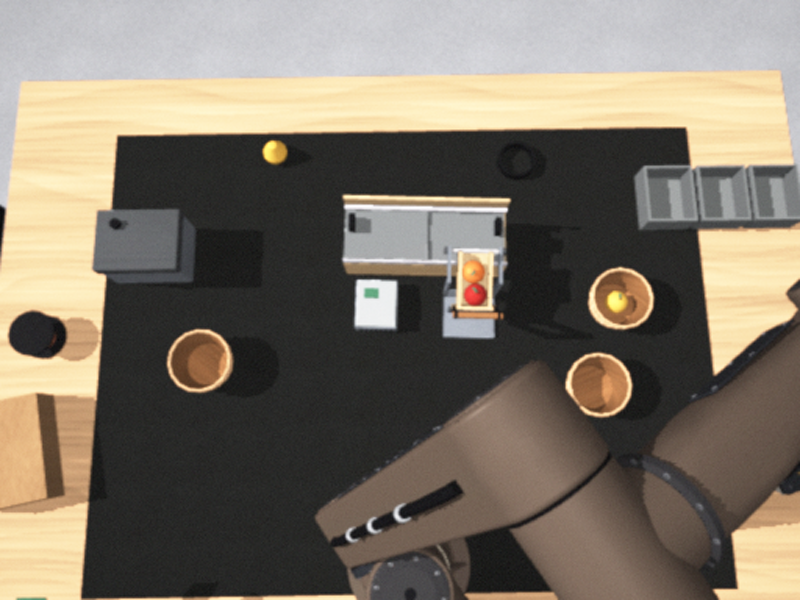

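View pics/scene0.png

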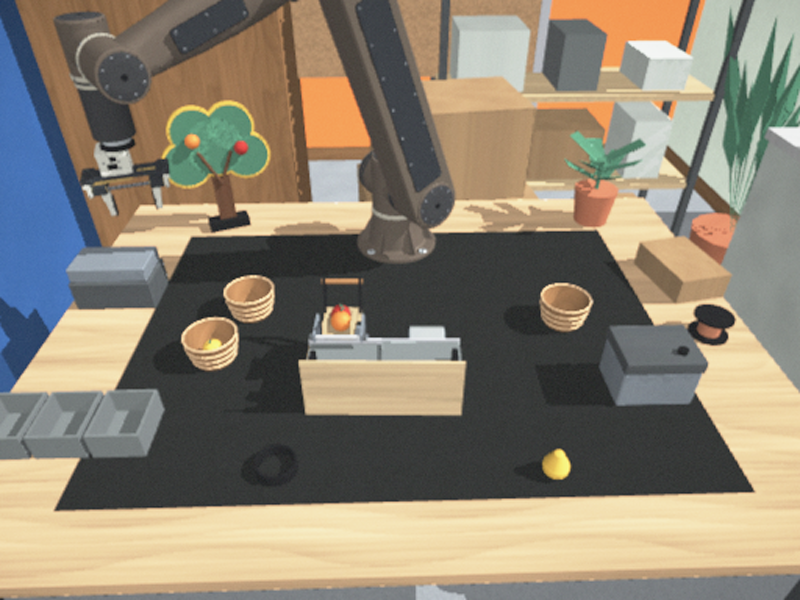

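The top view shows the tray in front of the right (-y) compartment: bar (455..502, 315), apple (475,295), orange (473,271), right grip (498,227), left grip (352,222). The scene view agrees, with the baskets and controller clear of the bin.

```bash
cat > h.py <<'E'
import numpy as np,cv2
from plant import r,capture,camera_model
def ray(c,uv,fish=False):
    K=c["camera_matrix"];R=cv2.Rodrigues(np.array(c["rvec"]))[0];t=np.array(c["tvec"]).ravel()
    x=(uv[0]-K[0,2])/K[0,0];y=(uv[1]-K[1,2])/K[1,1]
    d=np.array([x,y,1.])
    if fish:
        th=np.hypot(x,y);d=np.array([x/th*np.sin(th),y/th*np.sin(th),np.cos(th)])
    return -R.T@t,R.T@d
def at(c,uv,z,fish=False):
    o,d=ray(c,uv,fish);return o+d*(z-o[2])/d[2]
def tool(dw,yaw):  # world shift -> tool numbers
    a=np.radians(yaw);return np.round(np.array([dw[0]*np.cos(a)+dw[1]*np.sin(a),dw[0]*np.sin(a)-dw[1]*np.cos(a),-dw[2]])/.12,3)
E
python3 - <<'E'
from h import *
c=camera_model("top");s=1.5625
for n,u,v,z in [("gripR",498,227,.123),("gripL",352,222,.13),("wallL",343,196,.145),("wallR",510,200,.145),("barL",455,315,.172),("barR",502,316,.172),("apple",475,295,.11),("ctl",376,305,.044)]:
    print(n,at(c,(u/s,v/s),z).round(3))
E
```

```text
gripR [ 0.633 -0.183  0.123]
gripL [0.645 0.1   0.13 ]
wallL [0.693 0.116 0.145]
wallR [ 0.68  -0.205  0.145]
barL [ 0.452 -0.09   0.172]
barR [ 0.448 -0.175  0.172]
apple [ 0.501 -0.135  0.11 ]
ctl [0.498 0.058 0.044]
```

>>> drive_tool([
  [[1,-0.5,0.28,0,0],[1,-1,0.56,0,0],[1,-1,0.56,0,0]],
])

```text
time_s: 0.48
tcp_pos: [0.302, -0.5396, 0.2375]
eef_rot: [180.0, 0.0, -162.0]
contact_force: [-0.5, -0.2, 0.6]
gripper_width: 0.0877
gripper_force: 0.0
```

>>> drive_tool([
  [[1,-0.5,0.28,0,0],[1,-1,0.56,0,0],[1,-1,0.56,0,0]],
])

```text
time_s: 0.85
tcp_pos: [0.3956, -0.4392, 0.2375]
eef_rot: [180.0, 0.0, -162.0]
contact_force: [-0.7, 0.1, -0.4]
gripper_width: 0.0877
gripper_force: 0.0
```

>>> drive_tool([
  [[1,-0.5,0.28,0,0],[1,-1,0.56,0,0],[1,-1,0.56,0,0]],
])

```text
time_s: 1.23
tcp_pos: [0.4891, -0.339, 0.2372]
eef_rot: [180.0, -0.0, -162.1]
contact_force: [-0.7, 0.0, 0.5]
gripper_width: 0.0875
gripper_force: 0.0
```

>>> drive_tool([
  [[1,-0.5,0.28,0,0.02],[1,-1,0.56,0,0.04],[1,-1,0.56,0,0.056],[1,-1,0.56,0,0.056]],
])

```text
time_s: 1.72
tcp_pos: [0.5813, -0.2401, 0.2369]
eef_rot: [-180.0, -0.1, 177.7]
contact_force: [-0.1, -0.6, -0.2]
gripper_width: 0.0875
gripper_force: 0.0
```

>>> drive_tool([
  [[1,-0.42,0.48,0,0],[1,-0.42,0.48,0,0],[1,-0.42,0.48,0,0]],
])

```text
time_s: 2.1
tcp_pos: [0.6336, -0.1851, 0.2371]
eef_rot: [-180.0, -0.1, 177.7]
contact_force: [0.0, -0.4, 0.2]
gripper_width: 0.0876
gripper_force: 0.0
```

```bash
python3 - <<'E'
from h import *
import pickle
c=camera_model("wrist");im=capture("wrist");pickle.dump(c,open("w1.pkl","wb"));print(c,r.get_state()["tcp_pos"])
cv2.imwrite("pics/w1.png",cv2.resize(im[:,:,::-1],(800,600),interpolation=cv2.INTER_CUBIC))
E
```

```text
{'camera_matrix': array([[297.31863964,   0.        , 253.75214887],
       [  0.        , 297.31863964, 190.00038134],
       [  0.        ,   0.        ,   1.        ]]), 'rvec': array([-2.12540941, -2.04442417, -0.25865079]), 'tvec': array([ 0.16066745, -0.65126209,  0.22981631])} [ 0.6331394  -0.18552726  0.2373018 ]
```

View pics/w1.png

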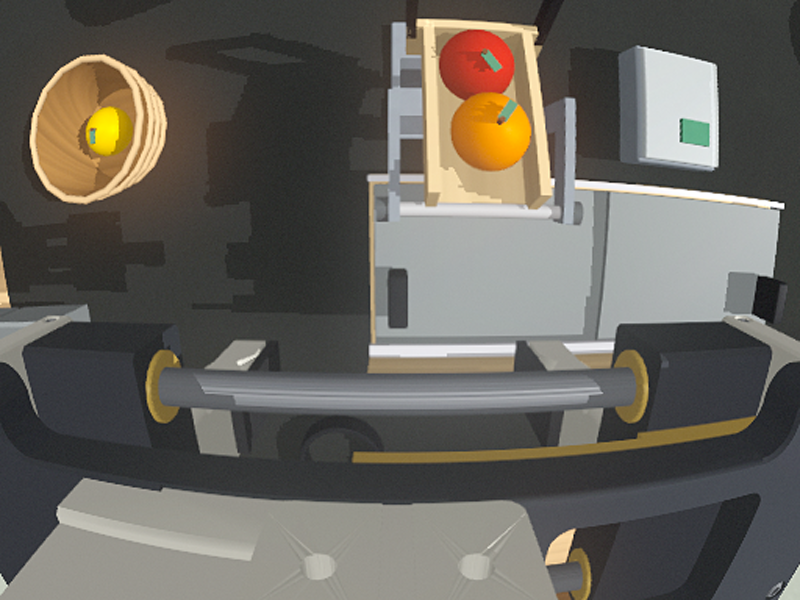

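```bash
python3 - <<'E'
from h import *
import pickle
c=pickle.load(open("w1.pkl","rb"));s=1.5625
print("cam",ray(c,(1,1),1)[0], ray(c,(253.76,190),1)[1])
for n,u,v,z in [("gripTopnearL",389,275,.123),("gripTopfarL",389,328,.123),("gripTopfarR",408,328,.123),("gripTopnearR",408,275,.123),("base",398,269,.095),("wallnearR",370,178,.088),("wallfarR",370,346,.145),("hingeL",380,213,.125),("hingeR",582,213,.125),("nearR2",782,206,.088)]:
    print(n,at(c,(u/s,v/s),z,1).round(4))
E
python3 -c "
import cv2;im=cv2.imread('pics/w1.png')[240:360,350:470];cv2.imwrite('pics/w1c.png',cv2.resize(im,None,fx=5,fy=5))"
```

```text
cam [ 0.56682759 -0.18280749  0.38478537] [ 0.24887796 -0.009667   -0.96848661]
gripTopnearL [ 0.6209 -0.1892  0.123 ]
gripTopfarL [ 0.653  -0.1906  0.123 ]
gripTopfarR [ 0.6534 -0.1793  0.123 ]
gripTopnearR [ 0.6214 -0.1783  0.123 ]
base [ 0.6231 -0.184   0.095 ]
wallnearR [ 0.5649 -0.1995  0.088 ]
wallfarR [ 0.6558 -0.2009  0.145 ]
hingeL [ 0.585  -0.1927  0.125 ]
hingeR [ 0.5869 -0.0744  0.125 ]
nearR2 [0.5777 0.1367 0.088 ]
```

View pics/w1c.png

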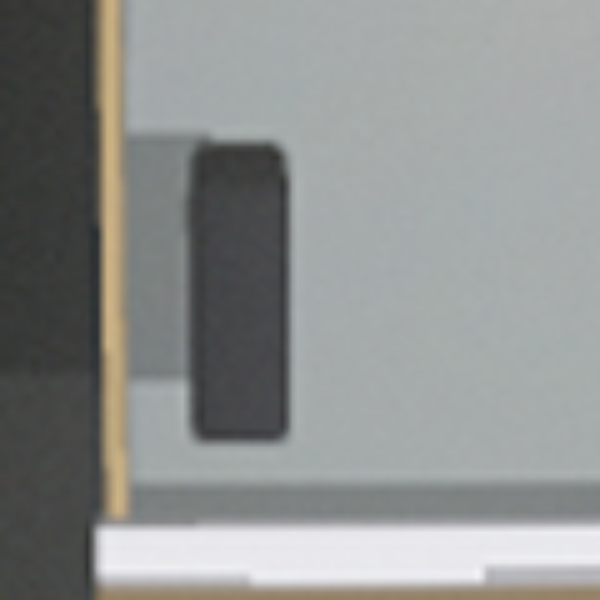

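The crop shows the grip block cleanly (top face x 190-288, y 175-435 in the crop), centred at about (0.637, -0.184). The fingers will straddle it freely.

>>> drive_tool([
  [[1,-0.04,0.01,0.4,0],[1,-0.04,0.01,0.75,0],[1,-0.04,0.01,1,0],[0,-0.04,0.01,1,0],[-1,-0.04,0.01,1,0]],
], squeeze=15)

```text
time_s: 2.78
tcp_pos: [0.6391, -0.1845, 0.1192]
eef_rot: [-180.0, 0.1, 177.6]
contact_force: [0.1, -0.3, -0.9]
gripper_width: 0.0733
gripper_force: 0.0
```

>>> drive_tool([
  [[-1,0,0,0,0],[-1,0,0,0,0],[-1,0,0,0,0],[-1,0,0,0,0]],
])

```text
time_s: 3.28
tcp_pos: [0.6388, -0.1834, 0.1178]
eef_rot: [180.0, 0.0, 177.7]
contact_force: [0.7, -1.0, -0.4]
gripper_width: 0.0333
gripper_force: 0.0
```

>>> drive_tool([
  [[-1,0,0,0,0],[-1,0,0,0,0],[-1,0,0,0,0],[-1,0,0,0,0]],
])

```text
time_s: 3.78
tcp_pos: [0.6388, -0.1835, 0.1175]
eef_rot: [-180.0, -0.0, 177.7]
contact_force: [-0.2, -0.9, 0.2]
gripper_width: 0.012
gripper_force: 15.0
```

>>> drive_tool([
  [[-1,0,0.15,0,0],[-1,0,0.3,0,0],[-1,0,0.45,0,0],[-1,0,0.6,0,0],[-1,0,0.7,0,0]],
])

```text
time_s: 4.4
tcp_pos: [0.642, -0.098, 0.1175]
eef_rot: [180.0, -0.0, 177.7]
contact_force: [-0.9, -1.6, 0.4]
gripper_width: 0.0117
gripper_force: 15.0
```

>>> drive_tool([
  [[-1,0,0.03,0,0],[-1,0,0.06,0,0],[-1,0,0.08,0,0],[-1,0,0.08,0,0]],
])

```text
time_s: 4.9
tcp_pos: [0.6423, -0.0899, 0.1175]
eef_rot: [180.0, -0.0, 177.6]
contact_force: [-2.6, 1.0, -0.5]
gripper_width: 0.012
gripper_force: 15.0
```

>>> drive_tool([
  [[-1,0,0.015,0,0],[-1,0,0.03,0,0],[-1,0,0.03,0,0]],
])

```text
time_s: 5.28
tcp_pos: [0.6424, -0.0878, 0.1175]
eef_rot: [-179.9, -0.0, 177.6]
contact_force: [-1.7, -8.1, -0.2]
gripper_width: 0.0118
gripper_force: 15.0
```

>>> drive_tool([
  [[0.1,0,0,0,0],[0.1,0,0,0,0],[0.1,0,0,0,0],[0.1,0,0,0,0]],
])

```text
time_s: 5.78
tcp_pos: [0.643, -0.0861, 0.1177]
eef_rot: [180.0, 0.0, 177.7]
contact_force: [-0.0, 0.1, 0.3]
gripper_width: 0.0449
gripper_force: 0.0
```

>>> drive_tool([
  [[0.1,0,0,-0.4,0],[0.1,0,0,-0.9,0],[0.3,0,0,-1,0],[0.3,0.4,-0.1,-1,-0.03],[0.3,0.9,-0.2,-1,-0.06]],
])

```text
time_s: 6.4
tcp_pos: [0.5329, -0.1059, 0.2366]
eef_rot: [180.0, -0.0, -160.5]
contact_force: [-0.3, -0.0, 0.3]
gripper_width: 0.0565
gripper_force: 0.0
```

```bash
python3 - <<'E'
from h import *
s=r.get_state();p=s["tcp_pos"];y=s["eef_rot"][2];print(p,y,s["joints"].round(1))
print(tool(np.array([.451,-.131,.237])-p,y))
E
```

```text
[ 0.53294267 -0.10585524  0.23656591] -160.5085004914693 [  9.4   8.2 -16.   -0.  -65.8 -79.9]
[ 0.714  0.03  -0.004]
```

>>> drive_tool([
  [[0.5,0.3,0.01,0,-0.03],[0.5,0.6,0.03,0,-0.06],[0.5,0.71,0.03,0,-0.09],[0.5,0.71,0.03,0,-0.12],[0.5,0.71,0.03,0,-0.15]],
])

```text
time_s: 7.02
tcp_pos: [0.4519, -0.1304, 0.2375]
eef_rot: [-180.0, 0.0, -106.8]
contact_force: [-0.0, 0.8, -0.6]
gripper_width: 0.0659
gripper_force: 0.0
```

>>> drive_tool([
  [[0.5,0,0,0,-0.025],[0.5,0,0,0,-0.04],[0.5,0,0,0,-0.04]],
])

```text
time_s: 7.4
tcp_pos: [0.4521, -0.1303, 0.2373]
eef_rot: [180.0, 0.0, -92.8]
contact_force: [-0.2, 0.3, 0.2]
gripper_width: 0.0661
gripper_force: 0.0
```

```bash
python3 - <<'E'
from h import *
import pickle
c=camera_model("wrist");im=capture("wrist");pickle.dump(c,open("w2.pkl","wb"));s=r.get_state();print(s["tcp_pos"],s["eef_rot"],s["joints"].round(1),s["gripper_width"])
cv2.imwrite("pics/w2.png",cv2.resize(im[:,:,::-1],(800,600),interpolation=cv2.INTER_CUBIC))
E
```

```text
[ 0.45206115 -0.13031609  0.23736851] [ 1.79991657e+02  5.45872788e-03 -9.28722535e+01] [  8.    0.9 -24.1  -0.  -65.  -10.8] 0.06593108297959895
```

View pics/w2.png

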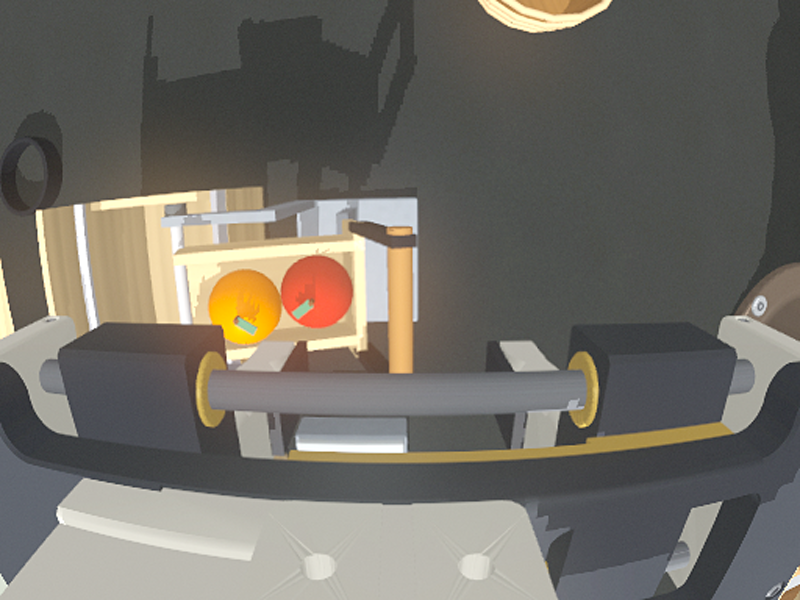

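The picture shows the bar upright at columns 388-412, from row 228 to 372 (where the gripper hides it), roughly midway between the fingers. The right compartment is open.

```bash
python3 - <<'E'
from h import *
import pickle
c=pickle.load(open("w2.pkl","rb"));s=1.5625
for u,v in [(400,230),(400,300),(400,370)]: print(at(c,(u/s,v/s),.172,1).round(4))
E
```

```text
[ 0.4483 -0.1742  0.172 ]
[ 0.4498 -0.141   0.172 ]
[ 0.4515 -0.105   0.172 ]
```

>>> drive_tool([
  [[0.5,0,0.015,0.25,0],[0.5,0,0.015,0.5,0],[0.3,0,0.015,0.61,0],[-1,0,0.015,0.61,0],[-1,0,0.015,0.61,0]],
], squeeze=25)

```text
time_s: 8.07
tcp_pos: [0.4512, -0.1303, 0.1654]
eef_rot: [-179.9, -0.0, -92.8]
contact_force: [0.7, -0.2, 0.9]
gripper_width: 0.0422
gripper_force: 0.0
```

>>> drive_tool([
  [[-1,0,0,0,0],[-1,0,0,0,0],[-1,0,0,0,0],[-1,0,0,0,0],[-1,0,0,0,0]],
])

```text
time_s: 8.7
tcp_pos: [0.4504, -0.1303, 0.1645]
eef_rot: [-180.0, -0.0, -92.7]
contact_force: [-0.8, 1.7, 2.9]
gripper_width: 0.0112
gripper_force: 25.0
```

>>> drive_tool([
  [[-1,0,0,0,0],[-1,0,0,0,0]],
])

```text
time_s: 8.95
tcp_pos: [0.4504, -0.1303, 0.1645]
eef_rot: [-180.0, -0.0, -92.7]
contact_force: [-0.9, 1.3, 4.0]
gripper_width: 0.0111
gripper_force: 25.0
```

>>> drive_tool([
  [[-1,0,-0.02,-0.055,0],[-1,0,-0.044,-0.109,0],[-1,0,-0.07,-0.163,0],[-1,0,-0.1,-0.215,0],[-1,0,-0.132,-0.265,0]],
], squeeze=40)

```text
time_s: 9.57
tcp_pos: [0.4651, -0.1309, 0.1959]
eef_rot: [179.8, 0.0, -92.8]
contact_force: [-3.8, 1.4, -9.7]
gripper_width: 0.0107
gripper_force: 40.0
```

>>> drive_tool([
  [[-1,0,-0.034,-0.048,0],[-1,0,-0.07,-0.094,0],[-1,0,-0.108,-0.139,0],[-1,0,-0.149,-0.181,0],[-1,0,-0.192,-0.222,0]],
])

```text
time_s: 10.2
tcp_pos: [0.4857, -0.1318, 0.2223]
eef_rot: [179.6, 0.0, -92.8]
contact_force: [-14.1, 6.0, -0.3]
gripper_width: 0.0107
gripper_force: 40.0
```

>>> drive_tool([
  [[-1,0,-0.045,-0.039,0],[-1,0,-0.092,-0.075,0],[-1,0,-0.141,-0.108,0],[-1,0,-0.141,-0.108,0],[-1,0,-0.141,-0.108,0]],
])

```text
time_s: 10.82
tcp_pos: [0.502, -0.1325, 0.2366]
eef_rot: [179.6, 0.0, -92.8]
contact_force: [-20.8, 8.9, 9.8]
gripper_width: 0.0106
gripper_force: 39.9
```

>>> drive_tool([
  [[-1,0,0,0,0],[-1,0,0,0,0],[-1,0,0,0,0],[-1,0,0,0,0],[-1,0,0,0,0]],
])

```text
time_s: 11.45
tcp_pos: [0.5019, -0.1325, 0.2365]
eef_rot: [179.6, 0.0, -92.8]
contact_force: [-21.6, 10.0, 9.3]
gripper_width: 0.0105
gripper_force: 39.9
```

```bash
python3 - <<'E'
from h import *
a=capture("top")[90:250,150:370];b=capture("wrist")
cv2.imwrite("pics/v3.png",np.hstack([cv2.resize(a,(400,300)),cv2.resize(b,(400,300))])[:,:,::-1])
E
```

```text
(no output)
```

View pics/v3.png

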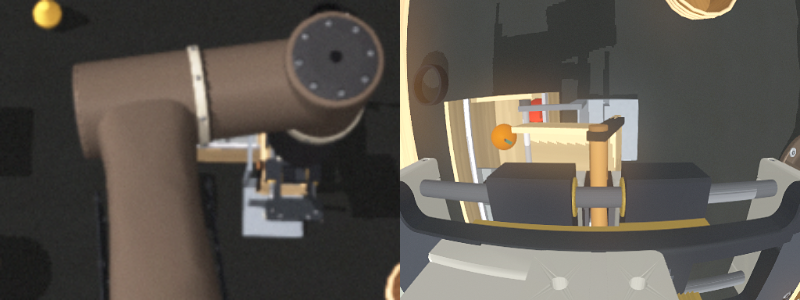

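```bash
python3 - <<'E'
from h import *
import pickle
c=camera_model("wrist");pickle.dump(c,open("w4.pkl","wb"));b=capture("wrist")[90:250,10:250]
cv2.imwrite("pics/v4.png",cv2.resize(b,(780,520),interpolation=cv2.INTER_CUBIC)[:,:,::-1])
E
```

```text
(no output)
```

View pics/v4.png

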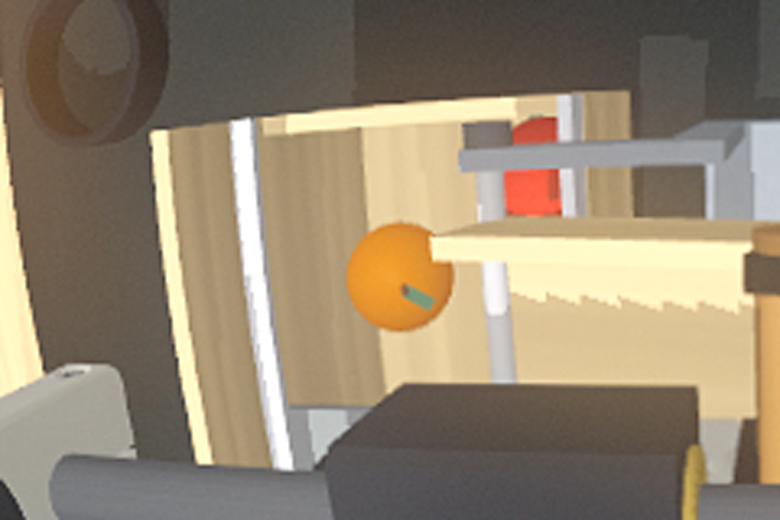

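Both fruits are down in the open compartment: the orange is at (400,277) and the apple at (535,165), by the near wall. Now I'll ease the tray down.

>>> drive_tool([
  [[-1,0,0.03,0.02,0],[-1,0,0.058,0.041,0],[-1,0,0.086,0.063,0],[-1,0,0.114,0.085,0],[-1,0,0.141,0.108,0]],
])

```text
time_s: 12.22
tcp_pos: [0.4869, -0.1318, 0.224]
eef_rot: [179.8, 0.0, -92.8]
contact_force: [-14.4, 6.8, 6.2]
gripper_width: 0.0111
gripper_force: 40.0
```

>>> drive_tool([
  [[-1,0,0.026,0.024,0],[-1,0,0.051,0.05,0],[-1,0,0.075,0.076,0],[-1,0,0.099,0.102,0],[-1,0,0.122,0.128,0]],
])

```text
time_s: 12.85
tcp_pos: [0.4732, -0.1313, 0.2083]
eef_rot: [179.9, 0.0, -92.8]
contact_force: [-10.8, 5.0, 1.8]
gripper_width: 0.0108
gripper_force: 40.0
```

>>> drive_tool([
  [[-1,0,0.022,0.028,0],[-1,0,0.043,0.056,0],[-1,0,0.063,0.085,0],[-1,0,0.083,0.114,0],[-1,0,0.102,0.144,0]],
])

```text
time_s: 13.48
tcp_pos: [0.462, -0.1308, 0.1911]
eef_rot: [180.0, 0.0, -92.7]
contact_force: [-7.5, 3.7, -0.9]
gripper_width: 0.0108
gripper_force: 40.0
```

>>> drive_tool([
  [[-1,0,0.012,0.021,0],[-1,0,0.023,0.042,0],[-1,0,0.034,0.063,0],[-1,0,0.045,0.084,0],[-1,0,0.056,0.106,0]],
])

```text
time_s: 14.1
tcp_pos: [0.4557, -0.1305, 0.1785]
eef_rot: [-180.0, 0.0, -92.7]
contact_force: [-5.7, 3.0, -1.1]
gripper_width: 0.0104
gripper_force: 40.0
```

>>> drive_tool([
  [[-1,0,0.01,0.022,0],[-1,0,0.019,0.044,0],[-1,0,0.028,0.065,0],[-1,0,0.036,0.087,0],[-1,0,0.044,0.109,0]],
])

```text
time_s: 14.72
tcp_pos: [0.4506, -0.1303, 0.1654]
eef_rot: [-179.9, -0.0, -92.7]
contact_force: [-6.2, 3.0, -1.6]
gripper_width: 0.011
gripper_force: 40.0
```

>>> drive_tool([
  [[-1,0,0,0,0],[-1,0,0,0,0]],
])

```text
time_s: 14.98
tcp_pos: [0.4506, -0.1303, 0.1654]
eef_rot: [-180.0, -0.0, -92.7]
contact_force: [-5.1, 2.2, -2.4]
gripper_width: 0.0105
gripper_force: 40.0
```

>>> drive_tool([
  [[-1,0,0.003,0.01,0],[-1,0,0.006,0.02,0],[-1,0,0.006,0.02,0]],
])

```text
time_s: 15.35
tcp_pos: [0.4505, -0.1304, 0.1645]
eef_rot: [-179.9, -0.0, -92.7]
contact_force: [-10.2, 4.8, 12.0]
gripper_width: 0.0109
gripper_force: 40.0
```

>>> drive_tool([
  [[-0.9,0,0,0,0],[-0.5,0,0,0,0],[0,0,0,0,0],[0.5,0,0,0,0],[0.5,0,0,0,0]],
])

```text
time_s: 15.98
tcp_pos: [0.45, -0.1303, 0.1621]
eef_rot: [-180.0, -0.0, -92.7]
contact_force: [0.1, 0.7, 0.0]
gripper_width: 0.0455
gripper_force: 0.0
```

>>> drive_tool([
  [[0.5,0,0,0,0],[0.5,0,0,0,0],[0.5,0,0,-0.3,0],[0.5,0,0,-0.7,0],[0.5,0,0,-0.8,0]],
])

```text
time_s: 16.6
tcp_pos: [0.4511, -0.1304, 0.2611]
eef_rot: [-179.7, 0.0, -92.7]
contact_force: [-0.3, 0.2, -0.6]
gripper_width: 0.0657
gripper_force: 0.0
```

```bash
python3 - <<'E'
from h import *
b=capture("wrist")
cv2.imwrite("pics/v5.png",cv2.resize(b,(800,600),interpolation=cv2.INTER_CUBIC)[:,:,::-1])
E
```

```text
(no output)
```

View pics/v5.png

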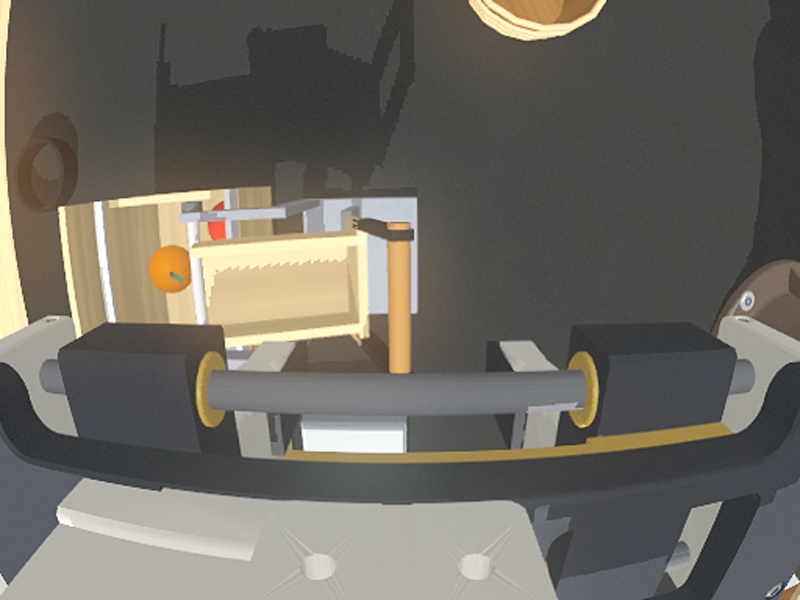

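The tray is empty and home, with its bar at (400,300). The orange (170,268) and apple (220,220) lie in the bin, and the gripper is clear.

>>> drive_tool([
  [[0.5,0,0,0,0],[0.5,0,0,0,0],[0.5,0,0,0,0],[0.5,0,0,0,0]],
])

```text
time_s: 17.15
tcp_pos: [0.4495, -0.1303, 0.2574]
eef_rot: [179.9, -0.0, -92.8]
contact_force: [0.3, -0.6, 0.1]
gripper_width: 0.0659
gripper_force: 0.0
```

```bash
python3 -c "
from plant import job
print(job.close_job())"
```

```text
the job is handed in; nothing more can be done
None
```

I handed the job in at about 17 s: the right cover is slid to its end stop, both fruits are in the compartment behind the tray, and the tray was eased home over about 3 s and released; no verdict came back.

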